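# Find the loose bolt and hold its bearing cap open

### The job

One of the three bearing stations has a loose bolt: tap the bolt heads down one after another until you find the one that sinks to its pad. Then take the handle of the cap right behind that bolt, lift the cap to about 45 degrees and finish while still holding it there, gripper and all. Keep the other two caps shut and leave the wheel, the spanner and the sleeve alone.

Things in the scene. Friction and masses are not known exactly. Their poses are not given: they have to be found in the camera images.
- station_a: One of three identical fixed bearing stations, in any of three places (one to the left, two to the right): base 142 x 92 x 12 mm; on the robot's side a pad 40 x 60 mm, top 52 mm above the trolley, with an upright hex bolt; behind it an 84 mm square grey box with a hinged cap. Origin: middle of the underside; z up, x from bolt to hinge, away from the robot, turned up to 0.25 rad.
- bolt_a_top (a point): Centre of the top of station a's hex bolt head (about 25 mm wide, 9 mm high). All three heads stand 10 mm proud of their pads, top 72.5 mm above the trolley, station frame (-48, 0, 72.5) mm. The point sinks with the bolt.
- bolt_a (a joint): How far station a's bolt has sunk, m: 0 at the start. A loose bolt slides down under about 3 N of push to 0.010 (head on the pad) and stays down; a tight one gives at most about 2 mm under a firm tap (10 to 25 N). Nothing shows beforehand which one is loose.
- cap_a (a joint): Angle of station a's cap, rad: 0 shut, 1.2 at its stop. It weighs about 0.25 kg, is free to lift whether its bolt is tight or loose, and falls shut when let go from any angle.
- handle_a (a point): Middle of the handle bar on station a's cap: a round bar 10 mm thick, 64 mm between its post centres, parallel to the station's y axis, 40 mm above the cap's top; shut, it is at (10, 0, 106) mm in the station's frame, 58 mm behind the bolt. Moves with the cap; the bar can turn between upright fingers.
- hinge_a (a point): Middle of the hinge line of station a's cap, parallel to the station's y axis, station frame (62, 0, 58) mm: 52 mm behind and 48 mm below the shut handle bar. Opening swings the handle up and over towards the station's +x, away from the bolt.
- station_b: One of three identical fixed bearing stations, in any of three places (one to the left, two to the right): base 142 x 92 x 12 mm; on the robot's side a pad 40 x 60 mm, top 52 mm above the trolley, with an upright hex bolt; behind it an 84 mm square grey box with a hinged cap. Origin: middle of the underside; z up, x from bolt to hinge, away from the robot, turned up to 0.25 rad.
- bolt_b_top (a point): Centre of the top of station b's hex bolt head (about 25 mm wide, 9 mm high). All three heads stand 10 mm proud of their pads, top 72.5 mm above the trolley, station frame (-48, 0, 72.5) mm. The point sinks with the bolt.
- bolt_b (a joint): How far station b's bolt has sunk, m: 0 at the start. A loose bolt slides down under about 3 N of push to 0.010 (head on the pad) and stays down; a tight one gives at most about 2 mm under a firm tap (10 to 25 N). Nothing shows beforehand which one is loose.
- cap_b (a joint): Angle of station b's cap, rad: 0 shut, 1.2 at its stop. It weighs about 0.25 kg, is free to lift whether its bolt is tight or loose, and falls shut when let go from any angle.
- handle_b (a point): Middle of the handle bar on station b's cap: a round bar 10 mm thick, 64 mm between its post centres, parallel to the station's y axis, 40 mm above the cap's top; shut, it is at (10, 0, 106) mm in the station's frame, 58 mm behind the bolt. Moves with the cap; the bar can turn between upright fingers.
- hinge_b (a point): Middle of the hinge line of station b's cap, parallel to the station's y axis, station frame (62, 0, 58) mm: 52 mm behind and 48 mm below the shut handle bar. Opening swings the handle up and over towards the station's +x, away from the bolt.
- station_c: One of three identical fixed bearing stations, in any of three places (one to the left, two to the right): base 142 x 92 x 12 mm; on the robot's side a pad 40 x 60 mm, top 52 mm above the trolley, with an upright hex bolt; behind it an 84 mm square grey box with a hinged cap. Origin: middle of the underside; z up, x from bolt to hinge, away from the robot, turned up to 0.25 rad.
- bolt_c_top (a point): Centre of the top of station c's hex bolt head (about 25 mm wide, 9 mm high). All three heads stand 10 mm proud of their pads, top 72.5 mm above the trolley, station frame (-48, 0, 72.5) mm. The point sinks with the bolt.
- bolt_c (a joint): How far station c's bolt has sunk, m: 0 at the start. A loose bolt slides down under about 3 N of push to 0.010 (head on the pad) and stays down; a tight one gives at most about 2 mm under a firm tap (10 to 25 N). Nothing shows beforehand which one is loose.
- cap_c (a joint): Angle of station c's cap, rad: 0 shut, 1.2 at its stop. It weighs about 0.25 kg, is free to lift whether its bolt is tight or loose, and falls shut when let go from any angle.
- handle_c (a point): Middle of the handle bar on station c's cap: a round bar 10 mm thick, 64 mm between its post centres, parallel to the station's y axis, 40 mm above the cap's top; shut, it is at (10, 0, 106) mm in the station's frame, 58 mm behind the bolt. Moves with the cap; the bar can turn between upright fingers.
- hinge_c (a point): Middle of the hinge line of station c's cap, parallel to the station's y axis, station frame (62, 0, 58) mm: 52 mm behind and 48 mm below the shut handle bar. Opening swings the handle up and over towards the station's +x, away from the bolt.
- wheel_yellow: Small loose wheel, yellow tyre, 56 mm across, 22 mm thick, lying flat in front of the middle of the heap. Origin: centre of its underside. A bystander.
- spanner: Adjustable spanner 196 x 49 x 11 mm lying at the right front edge of the trolley. Origin: centre of its underside. A bystander.
- sleeve: Grey sleeve standing on end far left on the trolley, 54 mm across, 74 mm high. Origin: centre of its underside. A bystander.

How it is judged:
On the way, in this order (a step that is already met when the one before it is completed fails the run):
1. the loose bolt has been tapped down (value of joint any of bolt_a, bolt_b, bolt_c above 0.005 m), for 0.2 s.
2. the cap behind the loose bolt is lifted to about 45 degrees (((value of joint bolt_a above 0.005 m and value of joint cap_a between 0.6 and 1 rad) or (value of joint bolt_b above 0.005 m and value of joint cap_b between 0.6 and 1 rad) or (value of joint bolt_c above 0.005 m and value of joint cap_c between 0.6 and 1 rad))), for 0.2 s.
At the end, for the whole second after the job is handed in: The loose bolt is sunk by more than 5 mm; the cap behind it is held still by the fingers between 0.6 and 1.0 rad open (34 to 57 degrees); the other two caps are shut (under 0.1 rad); wheel, spanner and sleeve are within 30 mm of where they stood (((value of joint bolt_a above 0.005 m and value of joint cap_a between 0.6 and 1 rad and velocity of joint cap_a between -0.1 and 0.1 rad/s and contact force between the fingers and cap_a above 0.3 N and value of joint each of cap_b, cap_c below 0.1 rad) or (value of joint bolt_b above 0.005 m and value of joint cap_b between 0.6 and 1 rad and velocity of joint cap_b between -0.1 and 0.1 rad/s and contact force between the fingers and cap_b above 0.3 N and value of joint each of cap_a, cap_c below 0.1 rad) or (value of joint bolt_c above 0.005 m and value of joint cap_c between 0.6 and 1 rad and velocity of joint cap_c between -0.1 and 0.1 rad/s and contact force between the fingers and cap_c above 0.3 N and value of joint each of cap_a, cap_b below 0.1 rad)) and distance of each of wheel_yellow, spanner, sleeve from where it was at the start of the episode below 0.03 m); the arm keeps its last pose, push and grip.
It fails at once if a cap is opened (over 0.15 rad) whose bolt has not sunk ((value of joint cap_a above 0.15 rad and value of joint bolt_a below 0.005 m) or (value of joint cap_b above 0.15 rad and value of joint bolt_b below 0.005 m) or (value of joint cap_c above 0.15 rad and value of joint bolt_c below 0.005 m)).
It fails at once if the wheel, the spanner or the sleeve is moved by more than 30 mm (distance of any of wheel_yellow, spanner, sleeve from where it was at the start of the episode above 0.03 m).
It also fails if it takes over 61 s, if anything falls off the work surface, if the arm or the gripper's body presses on something with over 40 N, if the wrist force passes 120 N, or if a joint passes its speed limit or range.

### The arm

A 7-joint arm with a two-finger parallel gripper is mounted at the origin on a cart in front of the work surface, level with it; the furniture and walls round the work are solid. World frame = base frame: x ahead of the robot, y to its left, z up, the work surface at z = 0. Lengths are in m, angles in rad, forces in N, time in s.
With the tool pointing down it reaches from about 0.425 to 0.875 m from the base axis. Payload 8.4 kg.
Tool frame: the origin (TCP) lies at the very end of the fingers, on their centre line; the grasp point (between the pads) lies 19 mm behind it; z points along the fingers, x is the direction in which the jaws open and shut, and the axes are right-handed (so a half turn about z gives the same grasp; the last joint's range is limited). The gripper opens to 87 mm and grips with 3 to 60 N. Pads are 19 mm wide; open, the fingers measure 117 mm over their backs; the gripper's body (75 mm by 190 mm) begins 51 mm behind the grasp point.
Start: joints at [1.203, 0.333, 0.04, 1.465, -0.013, 1.343, -0.059], TCP at [0.173, -0.627, 0.223] pointing down, gripper open.
Joint ranges: [-2.58, 2.58], [-0.38, 2.09], [-1.3, 1.39], [0.25, 2.4], [-1.5, 4.64], [0.08, 2.09], [-2.65, 2.65]. Speed limits (rad/s): [2.22, 2.22, 2.79, 2.79, 3.14, 3.14, 3.14].

### API

Orientations are given as a unit quaternion [w, x, y, z].
In Python, from bench import env gives the robot as it stands. The module is installed in compiled form; this text tells all that it offers.
- The arm moves only by the tool step_arm, never from a script. Its argument "steps" is a list of rows, each an object with "translation": the shift along the tool's x, y, z in mm, a list of three; "roll": the turn about the tool's z in rad. In form: [{"translation": [tx, ty, tz], "roll": roll}, ...]. A call has 1 to 20 rows; each row is the pose to reach, as a shift and turn from the pose commanded when the call began, along the tool's axes at that moment; what a row does not reach only later rows make up. A row lasts 1/12 s, in which the tool goes at most 41.7 mm and 7.16 degrees, less where a joint would pass 70% of its speed; a pose out of reach is approached as far as the arm can. A call with a gripper value outside its range is refused whole. "hand" is the finger opening in mm, from 0 to 87, set as the call begins (left out, the last holds). The fingers move at their own pace and stop on an object; "newtons" is the grip in N (left out, the last holds). Time passes only in rows, so rows that repeat a pose let the fingers close. It gives the time, the measured TCP pose, the force and the opening at its end, in the units of the state.
- env.get_obs(): the state, without advancing time (a new reading comes with each control period).
- env.capture(name): name is "scene" or "side" or "wrist"; returns a dict with "color" (400x640x3 uint8, blue, green, red), "K" (3x3 intrinsics, pixels), "k1" (the pictures are not rectified: a ray, as slopes to the right and down, at radius r is drawn at 1 + k1 r^2 times it, then the intrinsics apply), "cam_to_world" (4x4, takes a point from camera to world coordinates); the wrist camera has in their place "mount" (4x4, takes a point from camera to tool coordinates, whose origin is the TCP and whose axes are the tool frame's). Camera axes: x right, y down, z forward; pixel columns grow to the right and rows downward; lengths in m; the calibration is good to about 2 mm. A picture is of the moment at which its call begins: read the wrist's pose just before it. There is no depth.
- env.hand_in(): hands the job in, once; it reports no verdict.
The state is a dict: "time_s": time; "joint_positions": joint angles; "qvel": joint speeds; "joint_torque": joint torques, N m; "tcp_pos": TCP position; "tcp_rot": TCP orientation; "wrist_force": force on the tool from outside, world axes, zero at the start; "moment": the same for the moment, N m; "width": finger opening in m.
Only numpy, scipy, OpenCV 4.12 (cv2) and the standard library are available. Lean on these libraries where they do the work, as an engineer would, in place of code of your own. Each camera call takes 0.05 s, during which the arm holds its last target. There are 200 camera calls.

## Working session

There is one attempt and no reset: what is moved stays moved. The work goes in short steps, Python scripts to look and compute and a tool call to move; the robot and the scene stay as the last step left them, time stands still between calls to the robot, and variables do not carry over. Pictures are saved under pics/ and viewed, about 8 in all and at most 12, crops included, and the job is handed in when it is done.

Besides the shell and the picture viewer there is one more tool, called after "Request:" as a command line: name --argument value ..., lists and objects as JSON in quotes. step_arm: Moves the arm, as the interface text tells. Its arguments: {"type":"object","properties":{"steps":{"type":"array"},"hand":{"type":"number"},"newtons":{"type":"number"}},"required":["steps"]}

```bash
mkdir -p pics; python3 - <<'E'
from bench import env
import cv2
print(env.get_obs())
for n in("scene","side"):
    c=env.capture(n);cv2.imwrite(f"pics/{n}0.png",c["color"]);print(n,c["K"],c["k1"],c["cam_to_world"])
c=env.capture("wrist");print(c["K"],c["k1"],c["mount"])
E
```

```text
{'time_s': 0.0, 'joint_positions': array([ 1.202796  ,  0.33388293,  0.03986996,  1.46630919, -0.01340372,
        1.34327502, -0.05846826]), 'qvel': array([-2.06198534e-03,  6.89461705e-04, -2.85048110e-04,  1.49718099e-04,
        1.58615620e-03, -5.71856178e-06, -8.37790261e-04]), 'joint_torque': array([-2.79537999e-04, -6.56361437e+01,  1.33507401e+00, -4.03807712e+01,
       -5.96260163e-02,  4.49667592e-02,  1.76838553e-04]), 'tcp_pos': array([ 0.17247075, -0.62620383,  0.22165874]), 'tcp_rot': array([-4.45210816e-04,  7.95484259e-01, -6.05973718e-01, -6.69798476e-04]), 'wrist_force': array([0.96119943, 0.04359381, 0.37118634]), 'moment': array([-0.00692275,  0.01042417,  0.0402818 ]), 'width': 0.08739967624292405}
scene [[390.51043674   0.         319.64425671]
 [  0.         390.51043674 200.86011466]
 [  0.           0.           1.        ]] 0.03151142741783834 [[-0.78902288 -0.26181692  0.55578305 -0.28411318]
 [-0.61435149  0.34197224 -0.7110747   1.01999065]
 [-0.00389098 -0.90250035 -0.43067154  0.66843554]
 [ 0.          0.          0.          1.        ]]
side [[443.40234237   0.         312.89022044]
 [  0.         443.40234237 207.01786288]
 [  0.           0.           1.        ]] -0.08510920455165263 [[ 0.99841233 -0.03931865  0.04033448  0.41153191]
 [-0.05473587 -0.50818872  0.85950463 -0.97954668]
 [-0.01329703 -0.86034776 -0.50953403  0.69462405]
 [ 0.          0.          0.          1.        ]]
[[355.79857111   0.         320.88599407]
 [  0.         355.79857111 193.56022525]
 [  0.           0.           1.        ]] -0.020073538919910053 [[ 9.99999346e-01  1.03125121e-03  4.95284966e-04 -1.67822637e-05]
 [-1.12753358e-03  9.61671644e-01  2.74201347e-01 -7.55778647e-02]
 [-1.93531037e-04 -2.74201726e-01  9.61672177e-01 -1.62392993e-01]
 [ 0.00000000e+00  0.00000000e+00  0.00000000e+00  1.00000000e+00]]
```

View pics/scene0.png

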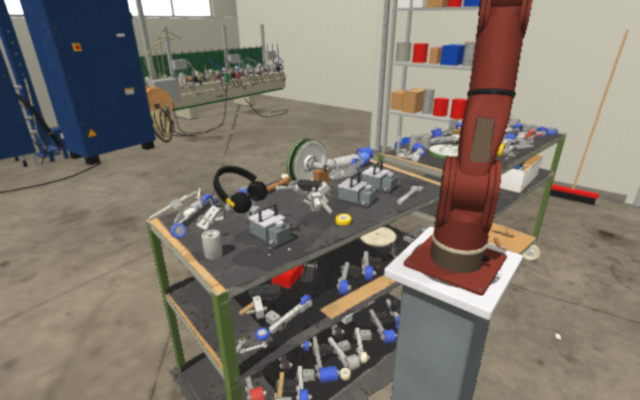

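View pics/side0.png

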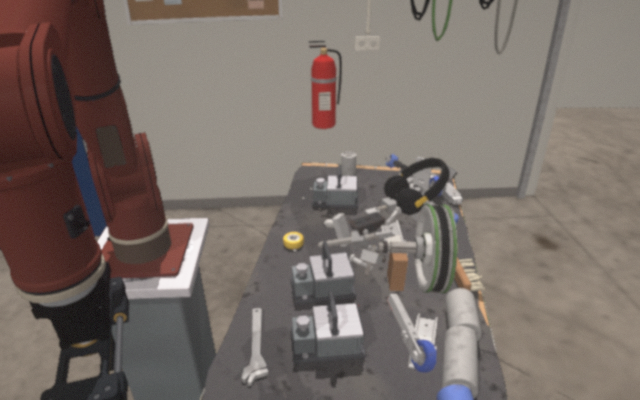

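The scene view shows the three stations at about (270,225), (355,188) and (378,178), the sleeve at (211,243) and the wheel at (343,219). The side view shows the stations at about (335,190), (323,278) and (328,332), and the spanner at (256,345). I'll enlarge both for pixel reading.

```bash
python3 - <<'E'
import cv2,numpy as np
def crop(f,x,y,w,h,s):
    return cv2.resize(cv2.imread(f)[y:y+h,x:x+w],None,fx=s,fy=s,interpolation=cv2.INTER_CUBIC)
a=crop("pics/scene0.png",240,195,66,60,6);b=crop("pics/scene0.png",330,160,66,60,6)
cv2.imwrite("pics/sc.png",np.hstack([a,b]))
a=crop("pics/side0.png",300,170,66,50,6);b=crop("pics/side0.png",284,235,90,130,4)
a=cv2.copyMakeBorder(a,0,520-300,0,0,cv2.BORDER_CONSTANT)
cv2.imwrite("pics/si.png",np.hstack([a,b]));print(np.hstack([a,b]).shape)
E
```

```text
(520, 756, 3)
```

View pics/sc.png

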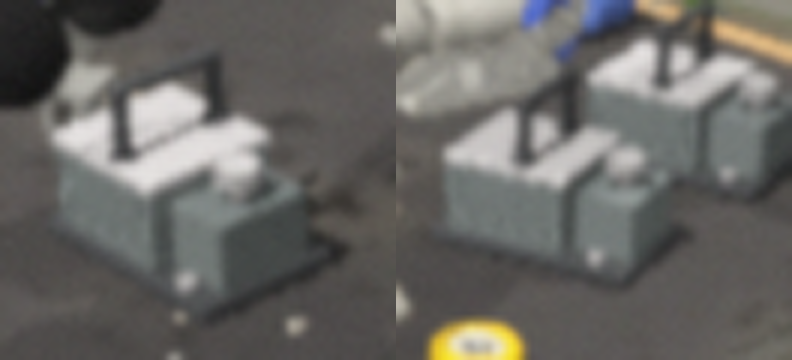

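View pics/si.png

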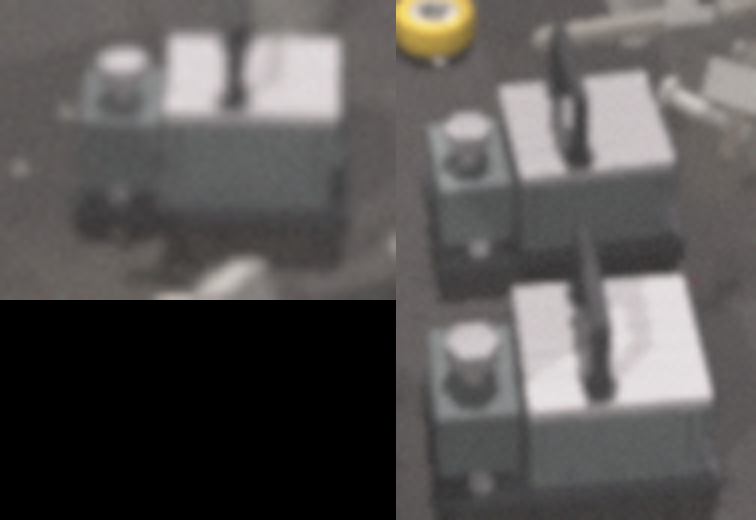

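```bash
cat > h.py <<'E'
import numpy as np,cv2
from scipy.optimize import least_squares
from bench import env
C={n:env.capture(n) for n in("scene","side")}
def proj(c,P,T=None):
    T=np.linalg.inv(c["cam_to_world"] if T is None else T)
    p=np.atleast_2d(P)@T[:3,:3].T+T[:3,3]
    return cv2.projectPoints(p,np.zeros(3),np.zeros(3),c["K"],np.array([c["k1"],0,0,0.]))[0][:,0]
def st(q,P):
    c,s=np.cos(q[2]),np.sin(q[2]);P=np.atleast_2d(P)
    return P@np.array([[c,-s,0],[s,c,0],[0,0,1]]).T+[q[0],q[1],0]
E
python3 - <<'E'
from h import *
B=[-.048,0,.0725];H=[.010,0,.106];K=[[-.022,.042,.066],[.062,.042,.066],[.062,-.042,.066],[-.022,-.042,.066]]
D={"left":dict(scene=[(B,(279.7,222.2)),(H,(268,207))],side=[(B,(320.5,180.3))]+list(zip(K,[(328,175.8),(356.7,176.3),(357,190),(327.2,188.8)]))),
"mid":dict(scene=[(B,(368.7,186.3)),(H,(355.2,175))],side=[(B,(302,266.3)),(H,(327,250.8))]+list(zip(K,[(310,257),(346.3,253),(353,275.8),(314.5,280)]))),
"right":dict(scene=[(B,(390.7,174.2)),(H,(378.7,165))],side=[(B,(303,320)),(H,(333,304.5))]+list(zip(K,[(313.5,307.5),(356,304.5),(362.5,334.5),(317.5,338)])))}
for n,d in D.items():
    f=lambda q:np.concatenate([(proj(C[v],st(q,[a for a,_ in l]))-[b for _,b in l]).ravel() for v,l in d.items()])
    r=least_squares(f,[.6,{"left":.2,"mid":-.1,"right":-.2}[n],0])
    print(n,r.x.round(4),f(r.x).round(1),"bolt",st(r.x,B).round(4),"handle",st(r.x,H).round(4))
    # free triangulation of the bolt
    b=[d[v][0][1] for v in("scene","side")]
    t=least_squares(lambda P:np.concatenate([proj(C[v],P)[0]-b[i] for i,v in enumerate(C)]),st(r.x,B)[0]);print("  tri",t.x.round(4),t.fun.round(1))
E
```

```text
left [ 0.5397  0.226  -0.1347] [ 0.4 -0.9  0.3 -0.8 -0.3 -0.6  1.3 -0.1 -0.7  0.1 -0.9 -1.   0.7 -0.5] bolt [[0.4921 0.2324 0.0725]] handle [[0.5496 0.2246 0.106 ]]
  tri [0.493  0.2338 0.0696] [-0.1 -0.  -0.   0. ]
mid [ 0.4684 -0.1853  0.0703] [-0.1 -1.   0.5 -0.8 -0.7 -0.2 -0.2  1.1  0.6 -0.8 -0.5  0.2 -0.  -0.1
  0.7 -0.8] bolt [[ 0.4205 -0.1887  0.0725]] handle [[ 0.4784 -0.1846  0.106 ]]
  tri [ 0.4213 -0.1871  0.07  ] [-0.5 -0.3 -0.3  0.2]
right [ 0.4654 -0.3557  0.0211] [-0.2 -1.4 -0.  -2.6 -0.5  0.  -0.4  0.8  0.8 -0.9 -0.6 -0.6 -0.1  0.2
  0.3 -0.2] bolt [[ 0.4174 -0.3567  0.0725]] handle [[ 0.4753 -0.3555  0.106 ]]
  tri [ 0.4176 -0.3534  0.0687] [-0.7 -0.3 -0.3  0.2]
```

The measurements agree: the triangulated bolt heights are within 4 mm of 72.5 mm. I'll write a helper that gives the shift in tool axes, then go above the right bolt with the fingers closed.

```bash
cat > go.py <<'E'
import sys,numpy as np
from scipy.spatial.transform import Rotation as R
from bench import env
def shift(t,head):
    o=env.get_obs();r=R.from_quat(np.roll(o["tcp_rot"],-1));M=r.as_matrix()
    h=np.arctan2(M[1,0],M[0,0])
    print("tcp",o["tcp_pos"].round(4),"head",h.round(3),"tilt",M[:,2].round(3),"F",o["wrist_force"].round(1),"t",round(o["time_s"],2),"w",o["width"].round(4),"q",o["joint_positions"].round(2))
    print("shift mm",(M.T@(np.array(t)-o["tcp_pos"])*1e3).round(1),"roll",round(h-head,3))
if __name__=="__main__": a=list(map(float,sys.argv[1:]));shift(a[:3],a[3])
E
python3 go.py .4174 -.3567 .18 .05
```

```text
Traceback (most recent call last):
  File "go.py", line 9, in <module>
    if __name__=="__main__": a=list(map(float,sys.argv[1:]));shift(a[:3],a[3])
                                                             ~~~~~^^^^^^^^^^^^
  File "go.py", line 7, in shift
    print("tcp",o["tcp_pos"].round(4),"head",h.round(3),"tilt",M[:,2].round(3),"F",o["wrist_force"].round(1),"t",round(o["time_s"],2),"w",o["width"].round(4),"q",o["joint_positions"].round(2))
                                                                                                                                          ^^^^^^^^^^^^^^^^
AttributeError: 'float' object has no attribute 'round'
```

```bash
sed -i 's/o\["width"\].round(4)/round(o["width"],4)/' go.py
python3 go.py .4174 -.3567 .18 .05
```

```text
tcp [ 0.1725 -0.6264  0.2221] head -1.302 tilt [-0.     0.001 -1.   ] F [-0.1 -0.5 -0.7] t 0.25 w 0.0868 q [ 1.2   0.33  0.04  1.47 -0.01  1.34 -0.06]
shift mm [-195.  -307.7   42.2] roll -1.352
```

Request:
step_arm --steps '[{"translation": [-195, -308, 0], "roll": -1.35}, {"translation": [-195, -308, 0], "roll": -1.35}, {"translation": [-195, -308, 0], "roll": -1.35}, {"translation": [-195, -308, 0], "roll": -1.35}, {"translation": [-195, -308, 0], "roll": -1.35}, {"translation": [-195, -308, 0], "roll": -1.35}, {"translation": [-195, -308, 0], "roll": -1.35}, {"translation": [-195, -308, 0], "roll": -1.35}, {"translation": [-195, -308, 0], "roll": -1.35}, {"translation": [-195, -308, 42], "roll": -1.35}, {"translation": [-195, -308, 42], "roll": -1.35}, {"translation": [-195, -308, 42], "roll": -1.35}, {"translation": [-195, -308, 42], "roll": -1.35}, {"translation": [-195, -308, 42], "roll": -1.35}]' --hand 0

```text
time_s: 1.42
tcp_pos: [0.418, -0.3576, 0.1816]
tcp_rot: [0.001, 1.0, 0.022, 0.001]
wrist_force: [0.5, -0.2, 0.3]
width: 0.0038
```

```bash
python3 go.py .4174 -.3567 .09 .05; python3 - <<'E'
from bench import env
import cv2
cv2.imwrite("pics/w1.png",env.capture("wrist")["color"])
E
```

```text
tcp [ 0.418  -0.3576  0.1816] head 0.044 tilt [ 0.001 -0.001 -1.   ] F [ 0.5 -0.2  0.3] t 1.42 w 0.0038 q [ 0.92  0.18 -0.32  1.75  0.06  1.22  0.62]
shift mm [-0.7 -1.  91.6] roll -0.006
```

View pics/w1.png

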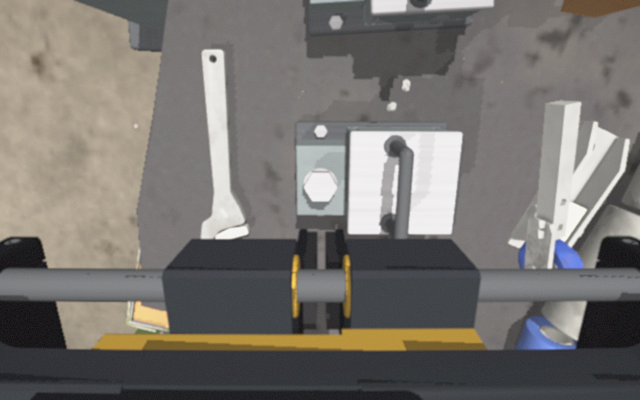

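The wrist view shows the right bolt at (321,185), its cap corners at (349,130), (461,131), (461,234) and (349,234), and the bar running from (404,152) to (401,238). I'll check this against the estimate.

```bash
cat >> h.py <<'E'
from scipy.spatial.transform import Rotation as R
def wristfit(pts,px,q0,obs=None):
    o=obs or env.get_obs();T=np.eye(4);T[:3,:3]=R.from_quat(np.roll(o["tcp_rot"],-1)).as_matrix();T[:3,3]=o["tcp_pos"]
    c=env.capture("wrist");T=T@c["mount"]
    f=lambda q:(proj(c,st(q,pts),T)-px).ravel()
    r=least_squares(f,q0);print(r.x.round(4),r.fun.round(1),"bolt",st(r.x,[-.048,0,.0725])[0].round(4),"handle",st(r.x,[.01,0,.106])[0].round(4));return r.x
E
python3 - <<'E'
from h import *
wristfit([[-.048,0,.0725],[-.022,.042,.066],[.062,.042,.066],[.062,-.042,.066],[-.022,-.042,.066]],[(321,185.5),(348.5,130),(461,131),(461,235),(348.5,235)],[.4654,-.3557,.02])
E
```

```text
[ 0.4661 -0.3518  0.0693] [-0.5  2.3  4.3  2.5  0.  -0.8 -8.4 -3.8  4.1 -1.6] bolt [ 0.4183 -0.3551  0.0725] handle [ 0.4761 -0.3511  0.106 ]
```

Request:
step_arm --steps '[{"translation": [0, -2, 35], "roll": 0}, {"translation": [0, -2, 70], "roll": 0}, {"translation": [0, -2, 95], "roll": 0}, {"translation": [0, -2, 103], "roll": 0}, {"translation": [0, -2, 108], "roll": 0}, {"translation": [0, -2, 111], "roll": 0}, {"translation": [0, -2, 113], "roll": 0}, {"translation": [0, -2, 113], "roll": 0}]'

```text
time_s: 2.28
tcp_pos: [0.4173, -0.3548, 0.0708]
tcp_rot: [0.0, 1.0, 0.024, -0.001]
wrist_force: [-12.0, 9.1, 21.3]
width: 0.0004
```

The right bolt held against 21 N at z = 0.071, so it is tight. Next is the middle one.

```bash
python3 go.py .4205 -.187 .0725 .07
```

```text
tcp [ 0.4173 -0.3548  0.0708] head 0.047 tilt [-0.001 -0.    -1.   ] F [-12.    9.1  21.3] t 2.28 w 0.0004 q [ 0.9   0.28 -0.32  1.87  0.1   1.    0.58]
shift mm [  11.1 -167.4   -1.7] roll -0.023
```

Request:
step_arm --steps '[{"translation": [0, 0, -40], "roll": 0}, {"translation": [0, 0, -75], "roll": 0}, {"translation": [3, -41, -75], "roll": 0}, {"translation": [6, -82, -75], "roll": 0}, {"translation": [9, -123, -75], "roll": 0}, {"translation": [11, -160, -75], "roll": -0.02}, {"translation": [11, -167, -75], "roll": -0.02}, {"translation": [11, -167, -75], "roll": -0.02}, {"translation": [11, -167, -40], "roll": -0.02}, {"translation": [11, -167, -16], "roll": -0.02}, {"translation": [11, -167, -9], "roll": -0.02}, {"translation": [11, -167, -4], "roll": -0.02}, {"translation": [11, -167, -1], "roll": -0.02}, {"translation": [11, -167, 0], "roll": -0.02}, {"translation": [11, -167, 0], "roll": -0.02}]'

```text
time_s: 3.53
tcp_pos: [0.4215, -0.1882, 0.0686]
tcp_rot: [0.0, 0.999, 0.034, 0.001]
wrist_force: [0.6, -0.2, -0.9]
width: 0.0006
```

```bash
python3 go.py .4205 -.187 .0725 .07
```

```text
tcp [ 0.4215 -0.1882  0.0686] head 0.067 tilt [ 0.002 -0.001 -1.   ] F [ 0.6 -0.2 -0.9] t 3.53 w 0.0006 q [ 0.76  0.13 -0.46  2.07  0.07  0.96  0.33]
shift mm [-0.9 -1.2 -3.9] roll -0.003
```

Request:
step_arm --steps '[{"translation": [0, 0, 1.5], "roll": 0}, {"translation": [0, 0, 3], "roll": 0}, {"translation": [0, 0, 4.5], "roll": 0}, {"translation": [0, 0, 6], "roll": 0}, {"translation": [0, 0, 7.5], "roll": 0}, {"translation": [0, 0, 7.5], "roll": 0}]'

```text
time_s: 4.03
tcp_pos: [0.4216, -0.188, 0.0626]
tcp_rot: [0.001, 0.999, 0.034, 0.001]
wrist_force: [-10.1, 2.3, 33.2]
width: 0.0004
```

The middle bolt gave way and stopped at 62.6 mm, which is on its pad. I'll rise and look to confirm that and to refine the handle.

Request:
step_arm --steps '[{"translation": [0, 0, -40], "roll": 0}, {"translation": [0, 0, -80], "roll": 0}, {"translation": [0, 0, -118], "roll": 0}, {"translation": [0, 0, -118], "roll": 0}, {"translation": [0, 0, -118], "roll": 0}]' --hand 45

```text
time_s: 4.45
tcp_pos: [0.4219, -0.1878, 0.1801]
tcp_rot: [0.001, 0.999, 0.034, 0.002]
wrist_force: [0.1, 0.0, -0.8]
width: 0.0263
```

```bash
python3 go.py .4785 -.184 .087 .07; python3 - <<'E'
from bench import env
import cv2
cv2.imwrite("pics/w2.png",env.capture("wrist")["color"])
E
```

```text
tcp [ 0.4219 -0.1878  0.1801] head 0.068 tilt [ 0.004 -0.002 -1.   ] F [ 0.1  0.  -0.8] t 4.45 w 0.0263 q [ 0.78 -0.   -0.45  1.94 -0.    1.2   0.4 ]
shift mm [56.4 -0.2 93.3] roll -0.002
```

View pics/w2.png

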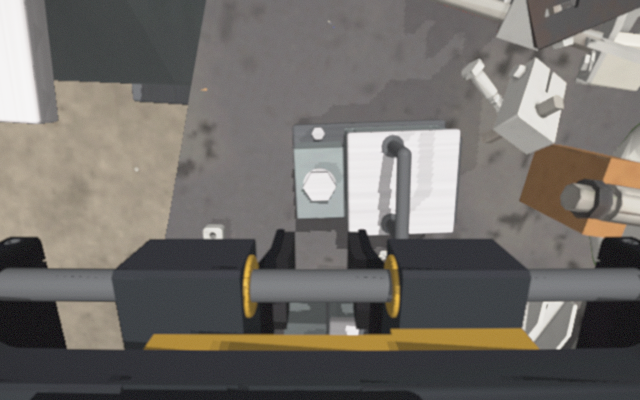

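The middle bolt shows at (319,186), with the bar from (403,152) to about (402,238) and the cap corners at (346,131), (461,130) and (457,235). I'll check the predicted bar against this.

```bash
python3 - <<'E'
from h import *
B=[-.048,0,.0625]
q=wristfit([B,[.010,.032,.106],[.010,-.025,.106]],[(319,186),(403.5,153),(402,238)],[.4684,-.1853,.07])
q=wristfit([B,[-.022,.042,.066],[.062,.042,.066],[.062,-.042,.066],[-.022,-.042,.066]],[(319,186),(346,131),(461,130),(457,235),(346,238)],[.4684,-.1853,.07])
o=env.get_obs();T=np.eye(4);T[:3,:3]=R.from_quat(np.roll(o["tcp_rot"],-1)).as_matrix();T[:3,3]=o["tcp_pos"]
c=env.capture("wrist");T=T@c["mount"]
print(proj(c,st([.4684,-.1853,.0703],[[-.048,0,.0725],[-.048,0,.0625],[.01,.032,.106],[.01,-.032,.106]]),T))
E
```

```text
[ 0.466  -0.1808  0.0943] [-0.3  1.   0.9  1.9 -0.7 -3. ] bolt [ 0.4182 -0.1853  0.0725] handle [ 0.476  -0.1798  0.106 ]
[ 0.4647 -0.1801  0.0999] [-1.8  0.5  3.4  2.4 -1.3  0.2 -4.9 -2.   4.3 -2.1] bolt [ 0.4169 -0.1849  0.0725] handle [ 0.4747 -0.1791  0.106 ]
[[321.21404806 194.71916185]
 [321.23879666 191.30445671]
 [408.29494483 162.31905618]
 [402.36483644 250.69590658]]
```

Request:
step_arm --steps '[{"translation": [30, -2, 0], "roll": -0.017}, {"translation": [54, -2, 0], "roll": -0.017}, {"translation": [54, -2, 20], "roll": -0.017}, {"translation": [54, -2, 55], "roll": -0.017}, {"translation": [54, -2, 80], "roll": -0.017}, {"translation": [54, -2, 92], "roll": -0.017}, {"translation": [54, -2, 92], "roll": -0.017}]' --hand 45

```text
time_s: 5.33
tcp_pos: [0.4722, -0.181, 0.0829]
tcp_rot: [-0.001, 0.999, 0.043, -0.003]
wrist_force: [-0.4, 0.1, -1.1]
width: 0.0449
```

Request:
step_arm --steps '[{"translation": [0, 0, 0], "roll": 0}, {"translation": [0, 0, 0], "roll": 0}, {"translation": [0, 0, 0], "roll": 0}, {"translation": [0, 0, 0], "roll": 0}, {"translation": [0, 0, 0], "roll": 0}, {"translation": [0, 0, 0], "roll": 0}, {"translation": [0, 0, 0], "roll": 0}, {"translation": [0, 0, 0], "roll": 0}]' --hand 0 --newtons 15

```text
time_s: 6.0
tcp_pos: [0.4787, -0.1817, 0.0874]
tcp_rot: [0.001, 0.999, 0.043, 0.004]
wrist_force: [15.9, -0.7, -10.1]
width: 0.0091
```

```bash
python3 go.py .476 -.182 .087 .085
```

```text
tcp [ 0.4787 -0.1817  0.0874] head 0.086 tilt [ 0.009 -0.001 -1.   ] F [ 15.9  -0.7 -10.1] t 6.0 w 0.0091 q [ 0.72  0.2  -0.48  1.94  0.11  1.01  0.27]
shift mm [-2.7  0.   0.4] roll 0.001
```

The bar is gripped, with a width of 9.1 mm. I'll lift along the arc.

Request:
step_arm --steps '[{"translation": [3, 0, -1], "roll": 0}, {"translation": [7, 0, -4.5], "roll": 0}, {"translation": [12, 0, -8.5], "roll": 0}, {"translation": [17, 0, -12], "roll": 0}, {"translation": [22, 0, -15], "roll": 0}, {"translation": [28, 0, -17.5], "roll": 0}, {"translation": [34, 0, -19.5], "roll": 0}, {"translation": [40, 0, -21], "roll": 0}, {"translation": [46, 0, -22], "roll": 0}, {"translation": [52, 0, -23], "roll": 0}, {"translation": [52, 0, -23], "roll": 0}, {"translation": [52, 0, -23], "roll": 0}, {"translation": [52, 0, -23], "roll": 0}, {"translation": [52, 0, -23], "roll": 0}]' --hand 0 --newtons 20

```text
time_s: 7.17
tcp_pos: [0.5268, -0.1772, 0.1097]
tcp_rot: [0.0, 0.999, 0.043, 0.001]
wrist_force: [-2.2, 1.1, 5.4]
width: 0.0094
```

```bash
python3 go.py .528 -.178 .11 .085; python3 - <<'E'
from bench import env
import cv2,numpy as np
s=env.capture("side")["color"][225:365,274:394];c=env.capture("scene")["color"][150:220,320:410]
f=lambda i,k:cv2.resize(i,None,fx=k,fy=k,interpolation=cv2.INTER_CUBIC)
s=f(s,3);c=f(c,4);s=cv2.copyMakeBorder(s,0,max(0,c.shape[0]-s.shape[0]),0,0,0);c=cv2.copyMakeBorder(c,0,s.shape[0]-c.shape[0],0,0,0)
cv2.imwrite("pics/lift.png",np.hstack([s,c]))
E
```

```text
tcp [ 0.5268 -0.1772  0.1097] head 0.085 tilt [ 0.001 -0.    -1.   ] F [-2.2  1.1  5.4] t 7.17 w 0.0094 q [ 0.67  0.27 -0.49  1.81  0.14  1.09  0.22]
shift mm [ 1.1  0.9 -0.3] roll 0.0
```

View pics/lift.png

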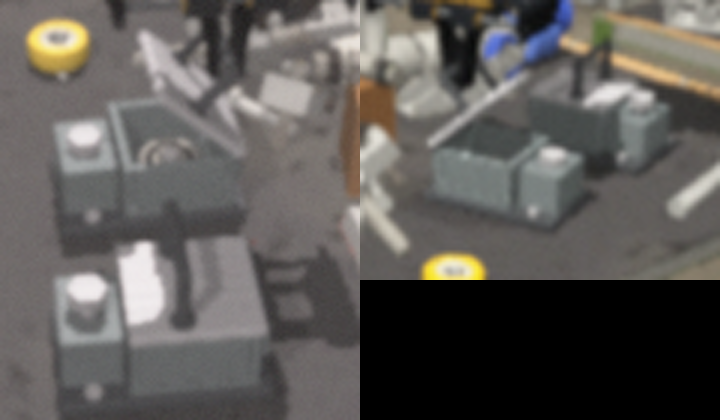

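The middle cap is open at about 45° and held in the fingers. Its bolt head (85,140) sits on the pad, while the right bolt is still proud. The right cap is shut and the wheel is untouched. I'm handing the job in.

```bash
python3 -c "
from bench import env
o=env.get_obs();print(o['time_s'],o['width'],abs(o['qvel']).max(),o['wrist_force']);print(env.hand_in())"
```

```text
7.2667 0.009066387297321454 0.0012363750608780167 [-1.88008298  1.22198182  5.4746427 ]
the job is handed in; nothing more can be done
None
```

I found the loose bolt, lifted the cap behind it to about 45° and handed in while still holding it, at 7.3 s of robot time; no verdict was reported.

- **Bolts:** The right bolt held against 21 N at z = 70.8 mm, so it is tight. The middle bolt gave way and stopped at 62.6 mm, on its pad. I never tapped the left one.
- **Cap:** I gripped the middle cap's handle and lifted it along its arc. The handle moved 48 mm back and 22 mm up, which works out to about 44°.
- **Last checks:** The fingers were closed on the bar at 9.1 mm, the arm was at rest, and the wrist force was about 6 N. The last picture showed the middle cap open, its bolt down, the right cap shut and the wheel in place. I did not look again at the left cap or the sleeve, and the spanner was only partly in view. The arm never went near the left cap or the sleeve.
- **Disagreements:** The wrist-camera fits put the handle 2–6 mm away from the two-camera fit and its yaw about 0.03 rad off. The grip absorbed the difference, with a 16 N sideways load on closing that eased during the lift.

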